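# Load a sample cell into the drying cabinet's tray

### The job

Pull the drying cabinet's tray drawer out to its stop, then stand the sample cell upright and centred on the small raised disc of the turntable in the tray, turned so that the lug on its side points straight at the little upright post. Let go and leave the drawer fully out. Do not knock over the two small jars in the tray, and leave the plain can on the bench where it is.

Things in the scene. Friction and masses are not known exactly. Their poses are not given: they have to be found in the camera images.
- cabinet_front (a point): Point on the bench below the middle of the shut drawer's front face; x axis: into the cabinet. White drying cabinet, 260 wide x 230 high, reaching 272 behind this point; fixed. The drawer front spans heights 27 to 115. Above it a grey control head (heights 165 to 230) overhangs by 15, over the handle's root: reach the handle with the tool leaning back towards the robot.
- drawer (a joint): How far the drawer is out, m: 0 shut, 0.180 at its stop; may start a little ajar. It slides along cabinet_front's -x. Behind its 12 thick, 252 wide front is an open steel tray, 225 x 210 (x, y), walls 6 thick and 30 high, floor top 34 over the bench.
- drawer_handle (a point): Grip point in the middle of the drawer's handle, a plain upright steel tab: 14 wide (y), 40 high (z), sticking out 48 from the drawer front. The point is 32 out from the drawer front, at half the tab's height, 70 over the bench. Axes as cabinet_front's.
- stand (a point): Centre of the top of the raised disc (68 across, 4 high), 44 over the bench, on a dark turntable (124 across) that swivels stiffly in the tray. +x points to the upright white post (12 thick, axis 55 from here, top 22 above the disc). It lies 78 behind the tray's front wall, 128 behind the handle's grip point, on the drawer's middle line, and moves with the drawer.
- cell: The sample cell: upright plain aluminium cylinder, 48 across and 64 high, with one lug on its side: a bar 10 wide (y) that reaches out to 39 from the axis along the cell's own +x, from 14 to 58 above its foot. Origin: centre of its foot; z is up.
- lug (a point): Middle of the outer end of the cell's lug, 39 from the cell's axis along the cell's +x, 36 above its foot.
- can: Plain aluminium can without a lug, 52 across and 66 high with a dark steel lid, loose on the bench; not to be used. Origin: centre of its foot.
- jar_left: Small glass jar with a white cap, 32 across and 32 high, loose in the tray's front corner on the +y side. Origin: centre of its foot.
- jar_right: The same jar in the tray's front corner on the -y side.
Things that resemble listed ones, but are neither listed nor needed, are in the scene too. Leave any yellow look-alike of the cell alone.

How it is judged (in metres and radians):
On the way:
1. the drawer is out at its stop (0.174 m or more) (value of joint drawer above 0.174 m), for 0.2 s.
At the end, for the whole second after the job is handed in: The drawer is out at its stop (0.172 m or more of 0.180); the cell stands at rest, upright (within 0.1 rad) on the raised disc, its axis within 10 mm of the disc's centre, its lug towards the post within 0.2 rad (11 degrees); both jars stand; the can is within 30 mm of where it was (value of joint drawer above 0.172 m and horizontal distance between cell and stand below 0.01 m and z of cell in the frame of stand between -0.004 and 0.004 m and angle between cell's own z axis and vertical below 0.1 rad and angle between the x axis of cell and the x axis of stand, either way round below 0.2 rad and x of lug in the frame of stand above 0.02 m and linear speed of cell below 0.02 m/s and angle between each of jar_left, jar_right's own z axis and vertical below 0.5 rad and distance of can from where it was at the start of the episode below 0.03 m); the robot touches nothing.
It fails at once if a jar in the tray is knocked over (angle between any of jar_left, jar_right's own z axis and vertical above 0.6 rad).
It fails at once if the plain can is shifted by more than 30 mm (distance of can from where it was at the start of the episode above 0.03 m).
It also fails if it takes over 56 s, if anything falls off the work surface, if the arm or the gripper's body presses on something with over 40 N, if the wrist force passes 120 N, or if a joint passes its speed limit or range.

### The arm

A 6-joint arm with a two-finger parallel gripper is mounted at the origin on the work surface. World frame = base frame: x ahead of the robot, y to its left, z up, the work surface at z = 0. Lengths are in mm, angles in rad, forces in N, time in s.
With the tool pointing down it reaches from about 350 to 875 mm from the base axis. Payload 4.2 kg.
Tool frame: the origin (TCP) lies between the finger pads; the fingertips stand 11 mm ahead of it and the grasp point (between the pads) lies 8 mm behind it; z points along the fingers, y is the direction in which the jaws open and shut (so a half turn about z gives the same grasp; the last joint's range is limited). The gripper opens to 85 mm and grips with 20 to 120 N. Pads are 22 mm wide; open, the fingers measure 114 mm over their backs; the gripper's body (76 mm by 85 mm) begins 54 mm behind the grasp point. The pads swing forward as they close: fully open they stand 13 mm farther back than shut.
Start: joints at [1.455, 0.385, 0.008, 0, -1.194, -0.259], TCP at [228.771, 581.604, 242.312] pointing down, gripper open.
Joint ranges: [-3.14, 3.14], [-1.21, 2.06], [-1.07, 1.41], [-3.16, 2.05], [-2.99, -0.16], [-3.1, 3.1]. Speed limits (rad/s): [2.79, 2.79, 3.14, 3.14, 3.14, 3.14].

### API

Orientations are given as a unit quaternion [x, y, z, w].
In Python, from bench import * gives the robot as it stands.
- The arm moves only by the tool servo_tool, never from a script. Its argument "rows" is a list of rows, each a list of 7 numbers: the opening, from 0 (shut) to 1 (fully open), then the shift along the tool's x, y, z in cm, then the turn, a rotation vector about the tool's x, y, z in degrees. A call has 1 to 12 rows; each row shifts and turns the commanded pose from where the row before left it, along the tool's axes as they then stand; what a row does not reach is not made up. A row lasts 1/10 s, in which the tool goes at most 50 mm and 8.59 degrees, less where a joint would pass 70% of its speed; a pose out of reach is approached as far as the arm can. A call is refused whole if a number of a shift passes 5 or a number of a turn 8.59, either way. A call with a gripper value outside its range is refused whole. The fingers move at their own pace and stop on an object; the grip force is fixed at half the most. Time passes only in rows, so rows that do not move let the fingers close. It gives the time, the measured TCP pose, the force and the opening at its end, in the units of the state.
- read_state(): the state, without advancing time (a new reading comes with each control period).
- get_image(name): name is "scene" or "top"; returns a dict with "image" (400x640x3 uint8, red, green, blue), "mtx" (3x3 intrinsics, pixels), "k1" (the pictures are not rectified: a ray, as slopes to the right and down, at radius r is drawn at 1 + k1 r^2 times it, then the intrinsics apply), "extrinsics" (4x4, takes a point from camera to world coordinates). Camera axes: x right, y up, looking along -z (the intrinsics and any distortion apply to the point x, -y, -z); pixel columns grow to the right and rows downward; lengths in mm; the calibration is good to about 2 mm. A picture is of the moment at which its call begins. There is no depth.
- job_done(): hands the job in, once; it reports no verdict.
The state is a dict: "clock": time; "joints": joint angles; "joint_vel": joint speeds; "joint_efforts": joint torques, N m; "position": TCP position; "ee_rot": TCP orientation; "contact_force": force on the tool from outside, world axes, zero at the start; "wrist_torque": the same for the moment, N m; "gripper_width": finger opening in mm.
Only numpy, scipy, OpenCV 4.12 (cv2) and the standard library are available. Lean on these libraries where they do the work, as an engineer would, in place of code of your own. Each camera call takes 0.05 s, during which the arm holds its last target. There are 200 camera calls.

## Working session

There is one attempt and no reset: what is moved stays moved. The work goes in short steps, Python scripts to look and compute and a tool call to move; the robot and the scene stay as the last step left them, time stands still between calls to the robot, and variables do not carry over. Pictures are saved under pics/ and viewed, about 8 in all and at most 12, crops included, and the job is handed in when it is done.

Besides the shell and the picture viewer there is one more tool, called as name(argument=value, ...) on one line, values as JSON. servo_tool: Moves the arm, as the interface text tells. Its arguments: {"type":"object","properties":{"rows":{"type":"array","items":{"type":"array","items":{"type":"number"}}}},"required":["rows"]}

```bash
mkdir -p pics; ls; cat > h.py <<'E'
from bench import *
import numpy as np, cv2
from scipy.spatial.transform import Rotation as R
def snap(n,f=None):
    g=get_image(n)
    if f: cv2.imwrite('pics/'+f,cv2.cvtColor(g['image'],cv2.COLOR_RGB2BGR))
    return g
def ray(g,u,v):
    K=np.array(g['mtx']);k=g['k1'];d=cv2.undistortPoints(np.array([[[u,v]]],float),K,np.array([k,0,0,0.]))[0,0]
    E=np.array(g['extrinsics']);return E[:3,3],E[:3,:3]@np.array([d[0],-d[1],-1])
def onz(g,u,v,z):
    o,d=ray(g,u,v);return (o+d*(z-o[2])/d[2]).round(1)
def proj(g,p):
    E=np.array(g['extrinsics']);c=E[:3,:3].T@(np.array(p,float)-E[:3,3]);x=c[0]/-c[2];y=-c[1]/-c[2];s=1+g['k1']*(x*x+y*y)
    K=np.array(g['mtx']);return (K@[x*s,y*s,1])[:2].round(1)
E
python3 - <<'E'
from h import *
for n in('scene','top'):
    g=snap(n,n+'0.png');print(n,np.array(g['extrinsics']).round(3).tolist(),np.array(g['mtx']).round(1).tolist(),g['k1'])
print(read_state())
E
```

```text
pics
scene [[0.518, -0.82, 0.244, 912.466], [0.856, 0.495, -0.152, -179.663], [0.004, 0.288, 0.958, 1286.004], [0.0, 0.0, 0.0, 1.0]] [[416.0, 0.0, 315.4], [0.0, 416.0, 206.8], [0.0, 0.0, 1.0]] 0.03433216989171515
top [[-0.008, 0.98, -0.199, 336.265], [-1.0, -0.007, 0.006, 37.096], [0.005, 0.199, 0.98, 1387.087], [0.0, 0.0, 0.0, 1.0]] [[469.3, 0.0, 321.8], [0.0, 469.3, 208.0], [0.0, 0.0, 1.0]] -0.1114364953337215
{'clock': 0.1, 'joints': array([ 1.45456307e+00,  3.85519209e-01,  6.74517504e-03, -4.41633893e-04,
       -1.19401168e+00, -2.58564472e-01]), 'joint_vel': array([-0.00021789, -0.00084246,  0.00422413,  0.00105104,  0.00091561,
       -0.00045039]), 'joint_efforts': array([-3.60759541e-04, -3.93317521e+01,  1.88929993e+01,  4.19795975e+00,
       -2.57248859e-03,  5.17559116e-06]), 'position': array([228.62050787, 581.13868279, 241.29932023]), 'ee_rot': array([ 9.82476476e-01, -1.86383858e-01, -1.33998368e-04,  1.00677191e-03]), 'contact_force': array([ 0.34063861,  0.46323719, -0.66288677]), 'wrist_torque': array([0.00997991, 0.00643512, 0.05833008]), 'gripper_width': 85.31753384943518}
```

View pics/scene0.png

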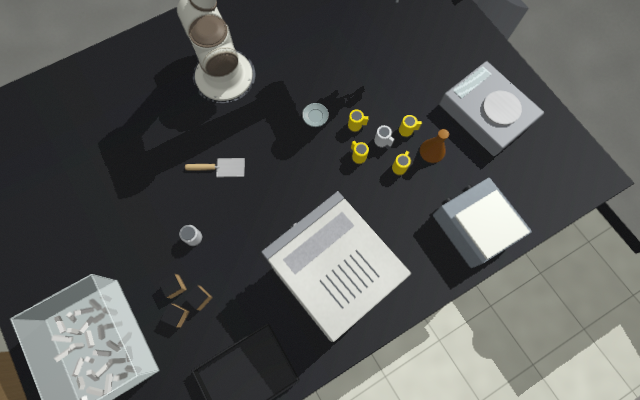

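View pics/top0.png

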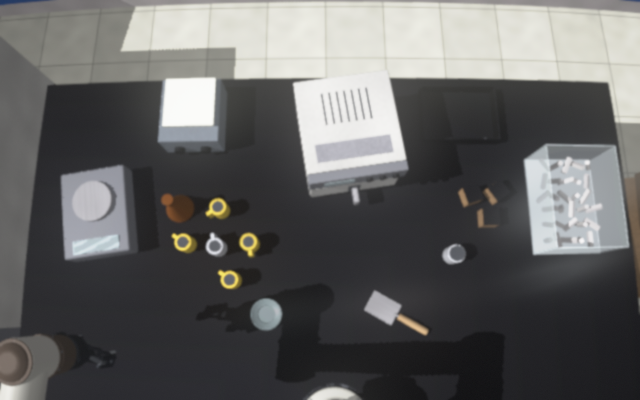

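The scene view has these silver candidates. At scene (384,136) / top (216,244) there is a silver cylinder with a lug, ringed by four yellow look-alikes, so that is the cell. At scene (190,235) / top (454,254) there is a silver cylinder with a dark lid and no lug, so that is the can. The handle tab is at top (355,195). I'll confirm with a crop.

```bash
python3 - <<'E'
from h import *
s=snap('scene');t=snap('top')
def c(g,x,y,w,h,k): return cv2.resize(g['image'][y:y+h,x:x+w],None,fx=k,fy=k,interpolation=cv2.INTER_CUBIC)
a=c(s,334,96,100,75,4);b=c(t,166,190,100,75+25,4)[:400];
d=c(t,290,130,130,75,3);
im=np.zeros((600,800,3),np.uint8);im[:300,:400]=a;im[:400,400:]=b;im[300:525,:390]=d
cv2.imwrite('pics/c1.png',im[...,::-1])
for n,g in(('s',s),('t',t)):
    hsv=cv2.cvtColor(g['image'],cv2.COLOR_RGB2HSV)
    m=cv2.inRange(hsv,(20,120,90),(35,255,255))
    _,_,st,ce=cv2.connectedComponentsWithStats(m)
    print(n,[(ce[i].round(1).tolist(),onz(g,*ce[i],50)[:2].tolist(),st[i,4]) for i in range(1,len(st)) if st[i,4]>40])
print('cell',onz(s,384,133,64),onz(t,216,244,40))
print('can',onz(s,189,233,66),onz(t,454,254,66))
E
```

```text
s [([356.8, 120.9], [414.3, 287.3], np.int32(254)), ([408.7, 126.2], [518.7, 422.5], np.int32(261)), ([358.7, 152.5], [512.6, 231.2], np.int32(237)), ([400.8, 164.0], [615.8, 324.6], np.int32(231))]
t [([217.8, 209.3], [605.9, 332.0], np.int32(279)), ([184.3, 242.4], [509.1, 426.7], np.int32(262)), ([249.1, 243.9], [503.9, 237.7], np.int32(246)), ([229.4, 278.6], [405.0, 292.2], np.int32(241))]
cell [502.  333.6  64. ] [505.3 335.9  40. ]
can [ 475.7 -352.    66. ] [ 467.8 -347.1   66. ]
```

View pics/c1.png

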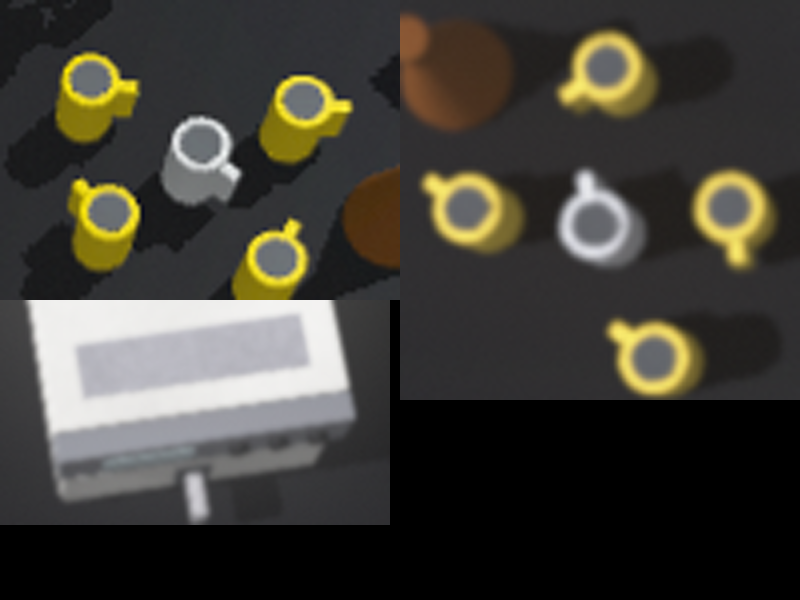

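The crop confirms it: the silver one, lug and all, is the cell, standing among four yellow cells, with the handle tab below the cabinet. Next I'll work out the poses.

```bash
python3 - <<'E'
from h import *
s=snap('scene');t=snap('top')
print('cell c',onz(s,384.2,131.7,64),onz(t,214.7,245.6,64))
print('lug',onz(s,393.2,139,58),onz(t,212.2,234.4,58))
T=lambda x,y:(290+x/3-.3,130+(y-300)/3-.3)
print('handle root/tip',onz(t,*T(193,477),90),onz(t,*T(202,517),90))
for n,(a,b),z in(('head top',((52,435),(352,392)),230),('head bottom',((60,462),(355,417)),165),('drawer bot',((65,500),(318,463)),27)):
    p,q=onz(t,*T(*a),z),onz(t,*T(*b),z);d=q-p;print(n,p,q,np.linalg.norm(d),'normal yaw',np.degrees(np.arctan2(d[0],-d[1])))
P=[onz(t,293,83,230),onz(t,388,72,230)];print('rear',P,np.linalg.norm(P[0]-P[1]))
# scene roof corners
for p in((263,253),(338,193),(410,270),(333,339)):print('scene roof',onz(s,*p,230))
E
```

```text
cell c [498.4 336.7  64. ] [497.7 334.1  64. ]
lug [533.1 349.6  58. ] [530.8 343.8  58. ]
handle root/tip [654.8 -63.7  90. ] [615.9 -71.3  90. ]
head top [658.   66.5 230. ] [ 695.  -191.8  230. ] 260.936563171971 normal yaw 8.151839411082397
head bottom [651.  61. 165.] [ 691.5 -206.3  165. ] 270.3507721461139 normal yaw 8.615648184164113
drawer bot [647.7  58.9  27. ] [ 683.9 -194.2   27. ] 255.67567346151645 normal yaw 8.139609922990612
rear [array([913.8, 103.9, 230. ]), array([ 945.7, -153. ,  230. ])] 258.87298043635224
scene roof [ 679.3 -190.8  230. ]
scene roof [641.2  59.9 230. ]
scene roof [909.6 106.6 230. ]
scene roof [ 949.8 -147.9  230. ]
```

```bash
cat >> h.py <<'E'
def tool(yaw,tilt):  # x_tool heading yaw, tool z leaning forward by tilt from down (deg)
    return R.from_euler('z',yaw,degrees=True)*R.from_euler('x',180,degrees=True)*R.from_euler('y',tilt,degrees=True)
def delta(p,Rt,ps=None,Rs=None):
    s=read_state();ps=s['position'] if ps is None else ps;Rs=R.from_quat(s['ee_rot']) if Rs is None else Rs
    print('shift cm (start tool axes)',(Rs.inv().apply(np.array(p)-ps)/10).round(2),'turn deg',np.degrees((Rs.inv()*Rt).as_rotvec()).round(2))
E
python3 - <<'E'
from h import *
delta([480,-85,240],tool(8.3,0))
G=np.array([631.7,-69,70]);A=tool(8.3,45);z=A.as_matrix()[:,2];print(A.as_matrix().round(2))
delta(G-112*z,A,[480,-85,240],tool(8.3,0)); delta(G-112*z,A,[480,-85,240],A)
E
```

```text
shift cm (start tool axes) [47.78 52.82  0.24] turn deg [ 4.000e-02  1.000e-02 -2.978e+01]
[[ 0.7   0.14  0.7 ]
 [ 0.1  -0.99  0.1 ]
 [ 0.71  0.   -0.71]]
shift cm (start tool axes) [7.32 0.61 9.08] turn deg [ 0. 45. -0.]
shift cm (start tool axes) [-1.24  0.61 11.6 ] turn deg [0. 0. 0.]
```

servo_tool(rows=[[1,2.4,2.64,0,0,0,0],[1,2.4,2.64,0,0,0,0],[1,2.4,2.64,0,0,0,0],[1,2.4,2.64,0,0,0,0],[1,2.4,2.64,0,0,0,0],[1,2.4,2.64,0,0,0,0],[1,2.4,2.64,0,0,0,0],[1,2.4,2.64,0,0,0,0],[1,2.4,2.64,0,0,0,0],[1,2.4,2.64,0,0,0,0]])

```text
clock: 1.3
position: [355.7, 246.7, 242.5]
ee_rot: [0.983, -0.186, 0.0, -0.0]
contact_force: [0.4, 0.4, 0.4]
gripper_width: 85.0
```

servo_tool(rows=[[1,2.4,2.64,0,0,0,0],[1,2.4,2.64,0,0,0,0],[1,2.4,2.64,0,0,0,0],[1,2.4,2.64,0,0,0,0],[1,2.4,2.64,0,0,0,0],[1,2.4,2.64,0,0,0,0],[1,2.4,2.64,0,0,0,0],[1,2.4,2.64,0,0,0,0],[1,2.4,2.64,0,0,0,0],[1,2.4,2.64,0,0,0,0]])

```text
clock: 2.3
position: [482.5, -87.0, 242.5]
ee_rot: [0.982, -0.186, 0.0, -0.0]
contact_force: [0.4, 1.2, -0.4]
gripper_width: 85.5
```

servo_tool(rows=[[1,0,0,0,0,0,-7.45],[1,0,0,0,0,0,-7.45],[1,0,0,0,0,0,-7.45],[1,0,0,0,0,0,-7.45],[1,0,0,0,0,7.5,0],[1,0,0,0,0,7.5,0],[1,0,0,0,0,7.5,0],[1,0,0,0,0,7.5,0],[1,0,0,0,0,7.5,0],[1,0,0,0,0,7.5,0],[1,0,0,0,0,0,0],[1,0,0,0,0,0,0]])

```text
clock: 3.5
position: [483.6, -90.3, 244.3]
ee_rot: [0.927, 0.07, 0.366, -0.033]
contact_force: [0.3, 0.3, 1.1]
gripper_width: 85.2
```

```bash
python3 - <<'E'
from h import *
G=np.array([631.7,-69,70]);A=tool(8.3,45);z=A.as_matrix()[:,2]
s=read_state();print(s['position'],s['joints'].round(2));delta(G-112*z,A)
E
```

```text
[483.56462196 -90.26086414 244.33886286] [ 0.13 -0.09 -0.73 -0.15 -0.18  1.73]
shift cm (start tool axes) [-1.35  0.2  11.76] turn deg [-0.81  1.92  0.05]
```

servo_tool(rows=[[0.6,-0.3,0,2.4,0,0,0],[0.6,-0.3,0,2.4,0,0,0],[0.6,-0.3,0.1,2.4,0,0,0],[0.6,-0.3,0.1,2.4,0,0,0],[0.6,-0.2,0,2.2,-0.8,1.9,0],[0.6,0,0,0,0,0,0],[0.6,0,0,0,0,0,0]])

```text
clock: 4.2
position: [549.9, -83.6, 150.6]
ee_rot: [0.923, 0.069, 0.377, -0.031]
contact_force: [-0.1, -0.2, 0.4]
gripper_width: 51.1
```

```bash
python3 - <<'E'
from h import *
G=np.array([631.7,-69,70]);A=tool(8.3,45);z=A.as_matrix()[:,2]
s=read_state();print(s['position'],s['joints'].round(2));delta(G-112*z,A)
a=snap('scene')['image'][170:320,240:440];b=snap('top')['image'][150:262,280:430]
im=np.vstack([cv2.resize(a,(400,300),interpolation=2),cv2.resize(b,(400,299),interpolation=2)]);cv2.imwrite('pics/pre.png',im[...,::-1])
E
```

```text
[549.94826775 -83.64673573 150.58646422] [-0.03  0.19 -0.5  -0.85 -0.17  2.53]
shift cm (start tool axes) [ 0.18 -0.27  0.37] turn deg [-0.51  0.54  0.06]
```

View pics/pre.png

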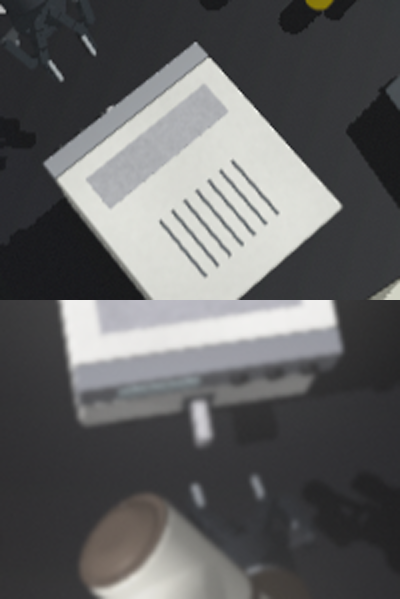

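The pictures show the fingers about 50 mm short of the tab (top crop: fingertips (197,495) and (257,487), tab end (203,440)). Joint 5 is at its limit at this tilt, so I'll lean less, about 27°, which still clears the head.

servo_tool(rows=[[0.6,0,0,0,0,-4.5,0],[0.6,0,0,0,0,-4.5,0],[0.6,0,0,0,0,-4.5,0],[0.6,0,0,0,0,-4.5,0],[0.6,0,0,0,0,0,0],[0.6,0,0,0,0,0,0]])

```text
clock: 4.9
position: [546.3, -88.2, 149.0]
ee_rot: [0.963, 0.074, 0.257, -0.029]
contact_force: [-0.3, 0.1, -0.4]
gripper_width: 51.2
```

```bash
python3 - <<'E'
from h import *
t=snap('top')
k=150/400
m=(280+227*k,150+191*k);print('fingers mid px',m,'pred',proj(t,[558,-82.6,142.8]))
print('handle tip',onz(t,280+203*k,150+141*k,90),'root',onz(t,280+197*k,150+103*k,90))
G=np.array([631.7,-69,70]);A=tool(8.3,27);z=A.as_matrix()[:,2]
s=read_state();print(s['position'],s['joints'].round(2));
for d in(60,-8): print(d);delta(G-d*z,A)
E
```

```text
fingers mid px (365.125, 221.625) pred [363.2 218.9]
handle tip [613.5 -68.7  90. ] root [655.  -63.2  90. ]
[546.0638415  -88.46091744 148.74191793] [ 0.11  0.2  -0.59 -0.16 -0.26  1.76]
60
shift cm (start tool axes) [ 3.96 -0.57  5.22] turn deg [-1.24 -2.95  0.18]
-8
shift cm (start tool axes) [ 3.61 -0.42 12.  ] turn deg [-1.24 -2.95  0.18]
```

servo_tool(rows=[[0.6,1.0,-0.15,1.3,-0.6,-1.5,0],[0.6,1.0,-0.15,1.3,-0.6,-1.5,0],[0.6,1.0,-0.15,1.3,0,0,0],[0.6,1.0,-0.15,1.3,0,0,0],[0.6,0,0,0,0,0,0],[0.6,0,0,0,0,0,0]])

```text
clock: 5.55
position: [603.9, -74.0, 120.9]
ee_rot: [0.97, 0.072, 0.231, -0.017]
contact_force: [-0.6, -0.5, 0.2]
gripper_width: 51.2
```

```bash
python3 - <<'E'
from h import *
G=np.array([630.5,-69,70]);A=tool(8.3,27);z=A.as_matrix()[:,2]
s=read_state();print(s['position'],s['joints'].round(2));
delta(G+8*z,A)
E
```

```text
[603.87267337 -73.96516575 120.86104834] [ 0.14  0.33 -0.53 -0.   -0.25  1.58]
shift cm (start tool axes) [ 0.12 -0.11  6.56] turn deg [-0.01  0.18  0.14]
```

servo_tool(rows=[[0.6,0,0,1.3,0,0,0],[0.6,0,0,1.3,0,0,0],[0.6,0.1,-0.1,1.3,0,0,0],[0.6,0,0,1.3,0,0,0],[0.6,0,0,1.3,0,0,0],[0.6,0,0,0,0,0,0]])

```text
clock: 6.15
position: [635.5, -69.7, 62.7]
ee_rot: [0.971, 0.072, 0.229, -0.019]
contact_force: [-0.0, 0.5, -0.5]
gripper_width: 51.3
```

servo_tool(rows=[[0,0,0,0,0,0,0],[0,0,0,0,0,0,0],[0,0,0,0,0,0,0],[0,0,0,0,0,0,0],[0,0,0,0,0,0,0],[0,0,0,0,0,0,0],[0,0,0,0,0,0,0]])

```text
clock: 6.85
position: [635.2, -67.6, 65.6]
ee_rot: [0.97, 0.073, 0.231, -0.02]
contact_force: [-1.7, 10.9, -0.6]
gripper_width: 13.2
```

```bash
python3 - <<'E'
from h import *
s=read_state();print(s['joints'].round(2),s['wrist_torque'].round(2));d=np.array([np.cos(np.radians(8.3)),np.sin(np.radians(8.3)),0])
delta(s['position']-150*d,tool(8.3,27))
E
```

```text
[ 0.14  0.46 -0.49 -0.05 -0.16  1.63] [1.92 1.17 0.9 ]
shift cm (start tool axes) [-13.39  -0.11  -6.75] turn deg [-0.41  0.25  0.26]
```

Gripped: the opening stopped at about 13 mm, which is the tab. Joint 5 is at its limit, so I'll ease the lean as I pull.

servo_tool(rows=[[0,0,0,0,0,-1.5,0],[0,-0.45,0,-0.22,0,-1.5,0],[0,-0.91,0,-0.41,0,-1.5,0],[0,-0.92,0,-0.38,0,-1.5,0],[0,-0.93,0,-0.36,0,-1.5,0],[0,-0.94,0,-0.33,0,-1.5,0],[0,-0.95,0,-0.31,0,-1.5,0],[0,0,0,0,0,0,0]])

```text
clock: 7.65
position: [579.5, -75.7, 65.2]
ee_rot: [0.987, 0.074, 0.14, -0.013]
contact_force: [-3.9, 12.3, -1.5]
gripper_width: 13.1
```

```bash
python3 - <<'E'
from h import *
s=read_state();print(s['joints'].round(2),s['wrist_torque'].round(2),s['contact_force']);d=np.array([np.cos(np.radians(8.3)),np.sin(np.radians(8.3)),0])
delta(s['position']-50*d,tool(8.3,16.5))
E
```

```text
[ 0.14  0.42 -0.5  -0.02 -0.37  1.6 ] [2.85 1.23 0.7 ] [-3.94914451 12.30499479 -1.48058521]
shift cm (start tool axes) [-4.8  -0.03 -1.39] turn deg [-0.39  0.37  0.23]
```

servo_tool(rows=[[0,-0.96,-0.1,-0.28,0,-0.7,0],[0,-0.96,-0.1,-0.27,0,-0.7,0],[0,-0.97,0,-0.26,0,-0.7,0],[0,-0.97,0,-0.25,0,-0.7,0],[0,-0.97,0,-0.24,0,-0.7,0],[0,-0.97,0,-0.23,0,-0.7,0],[0,-0.97,0,-0.22,0,-0.7,0],[0,-0.98,0,-0.2,0,-0.7,0],[0,-0.98,0,-0.19,0,-0.7,0],[0,-0.98,0,-0.18,0,-0.7,0],[0,-0.98,0,-0.17,0,0,0]])

```text
clock: 8.75
position: [470.5, -91.7, 65.3]
ee_rot: [0.994, 0.074, 0.079, -0.008]
contact_force: [1.2, 8.4, -12.0]
gripper_width: 13.5
```

servo_tool(rows=[[0,-0.5,0,-0.08,0,0,0],[0,-0.5,0,-0.08,0,0,0],[0,-0.3,0,-0.05,0,0,0],[0,0,0,0,0,0,0]])

```text
clock: 9.15
position: [456.3, -93.8, 65.3]
ee_rot: [0.994, 0.074, 0.078, -0.008]
contact_force: [-1.8, 11.0, -7.8]
gripper_width: 13.2
```

servo_tool(rows=[[0,-0.3,0,-0.05,0,0,0],[0,-0.3,0,-0.05,0,0,0],[0,0,0,0,0,0,0]])

```text
clock: 9.45
position: [456.0, -93.9, 65.4]
ee_rot: [0.994, 0.075, 0.083, -0.008]
contact_force: [14.5, 8.3, -30.0]
gripper_width: 13.3
```

At the stop: the force rose without further travel, and the tool travelled 181 mm in all. Now I'll release, rise and look at the tray.

servo_tool(rows=[[0,0.5,0,0.08,0,0,0],[0.5,0,0,0,0,0,0],[0.6,0,0,0,0,0,0],[0.6,0,0,0,0,0,0],[0.6,0,0,0,0,0,0],[0.6,-0.3,0,-2,0,0,0],[0.6,-0.3,0,-3,0,0,0],[0.8,-0.4,0,-4,0,0,0],[1,-1.2,0,-4,0,-4.8,0],[1,0,0,-4,0,-4.8,0]])

```text
clock: 10.45
position: [409.9, -102.5, 232.9]
ee_rot: [0.997, 0.075, -0.005, -0.001]
contact_force: [2.2, -0.1, -0.9]
gripper_width: 85.2
```

```bash
python3 - <<'E'
from h import *
s=read_state();print(s['position'],s['joints'].round(2),s['contact_force']); delta([430,250,240],tool(19,0))
E
```

```text
[ 409.9255867  -102.48727576  232.91576669] [ 0.14  0.05 -0.46 -0.   -1.07  1.58] [ 2.24037754 -0.12159102 -0.92897621]
shift cm (start tool axes) [  7.23 -34.56  -0.66] turn deg [ -0.26   0.56 -10.43]
```

servo_tool(rows=[[1,0.7,-3.4,0,0,0,0],[1,0.7,-3.4,0,0,0,0],[1,0.7,-3.4,0,0,0,0],[1,0.7,-3.4,0,0,0,0],[1,0.7,-3.4,0,0,0,0],[1,0.7,-3.4,0,0,0,0],[1,0.7,-3.4,0,0,0,0],[1,0.7,-3.4,0,0,0,0],[1,0.7,-3.4,0,0,0,0],[0.8,0.7,-3.4,0,0,0,-5],[0.8,0,0,0,0,0,-5]])

```text
clock: 11.55
position: [431.7, 247.8, 231.5]
ee_rot: [0.986, 0.165, -0.003, -0.002]
contact_force: [-0.2, -1.0, 0.4]
gripper_width: 68.3
```

```bash
python3 - <<'E'
from h import *
s=snap('scene','s2.png');t=snap('top','t2.png')
a=cv2.resize(s['image'][125:275,180:380],(800,600),interpolation=2)
b=cv2.resize(t['image'][140:290,270:470],(800,600),interpolation=2)
cv2.imwrite('pics/sa.png',a[...,::-1]);cv2.imwrite('pics/tb.png',b[...,::-1])
E
```

```text
(no output)
```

View pics/sa.png

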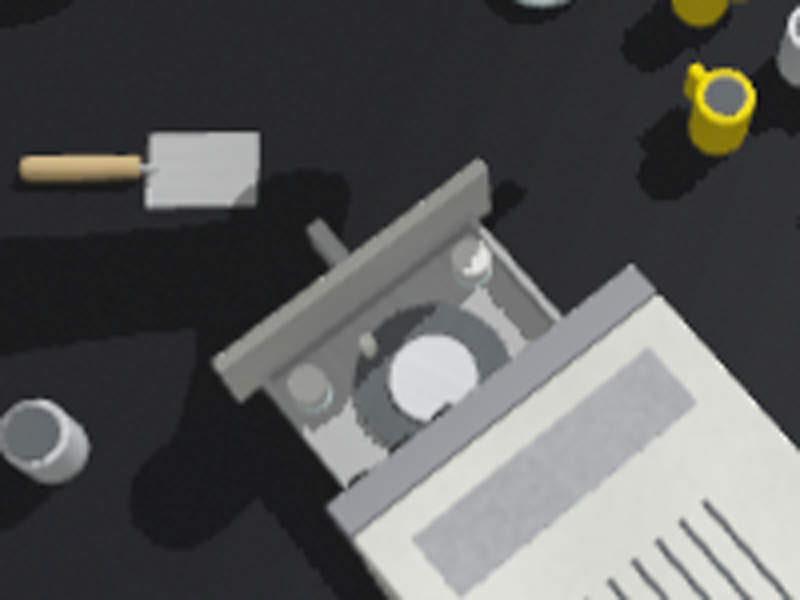

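View pics/tb.png

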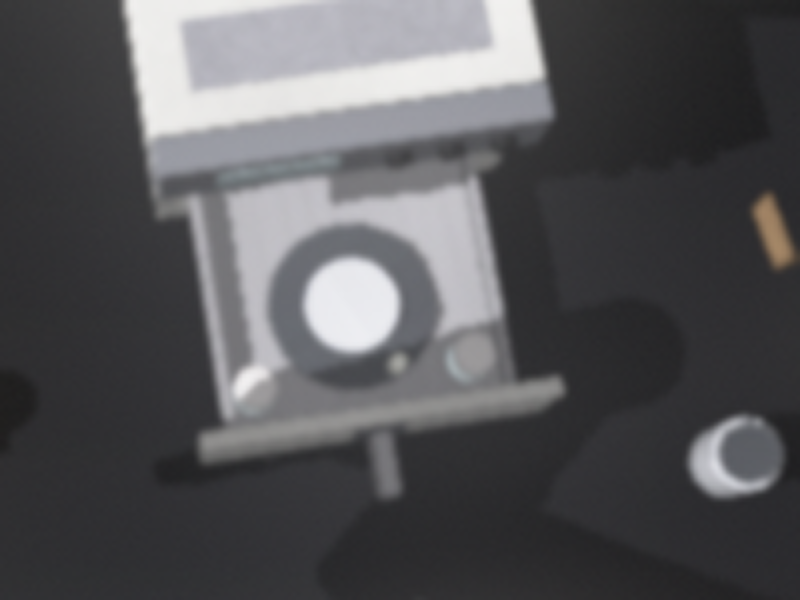

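The drawer is fully out and both jars stand. In the top crop the disc centre is at (352,305) and the post at (398,362). In the scene crop the post top is at about (368,341). The post points towards the robot, slightly towards -y.

```bash
python3 - <<'E'
from h import *
s=snap('scene');t=snap('top')
def blob(g,x0,y0,x1,y1,th):
    gr=g['image'][y0:y1,x0:x1].min(2).astype(np.uint8);m=(gr>th).astype(np.uint8)
    n,l,st,ce=cv2.connectedComponentsWithStats(m);i=1+np.argmax(st[1:,4]);return ce[i]+[x0,y0],st[i]
c,st=blob(t,340,198,376,230,195);print('disc px',c,st)
T=lambda x,y:(270+x/4-.4,140+y/4-.4);S=lambda x,y:(180+x/4-.4,125+y/4-.4)
D=onz(t,*c,44);print('disc',D,onz(t,*T(352,305),44),'scene',onz(s,*S(435,378),44))
P=onz(t,*T(398,361),66);Q=onz(s,*S(368,341),66)
for p in(P,Q):
    for d in(D,np.array([578.5,-76.5,44])): print(p,np.hypot(*(p-d)[:2]),np.degrees(np.arctan2(*(p-d)[1::-1])))
print('handle tip',onz(t,*T(388,494),90))
# cell
for g,n,(x0,y0,x1,y1) in((s,'s',(370,118,400,150)),(t,'t',(203,228,230,262))):
    h=cv2.cvtColor(g['image'][y0:y1,x0:x1],cv2.COLOR_RGB2HSV);print(n);print(h[...,2][::1])if 0 else None
E
```

```text
disc px [357.5163728  215.71032746] [  7   7  22  22 397]
disc [585.  -75.6  44. ] [584.6 -75.9  44. ] scene [586.3 -74.4  44. ]
[ 539.7 -105.9   66. ] 54.49935779438136 -146.2224580694448
[ 539.7 -105.9   66. ] 48.68059161513957 -142.84762750468485
[ 540.3 -105.4   66. ] 53.72271400441348 -146.30993247402026
[ 540.3 -105.4   66. ] 47.900417534714705 -142.89087293220243
handle tip [443.1 -93.9  90. ]
s
t
```

```bash
python3 - <<'E'
from h import *
A=tool(-7,0);delta([498,335.5,130],A);delta([498,335.5,130],A,Rs=A)
E
```

```text
shift cm (start tool axes) [ 9.31 -6.49 10.12] turn deg [-0.15  0.42 25.5 ]
shift cm (start tool axes) [ 5.53 -9.88 10.15] turn deg [0. 0. 0.]
```

servo_tool(rows=[[0.78,0,0,0,0,0.4,8.5],[0.78,0,0,0,0,0,8.5],[0.78,0,0,0,0,0,8.5],[0.78,1.4,-2.5,0,0,0,0],[0.78,1.4,-2.5,0,0,0,0],[0.78,1.4,-2.5,0,0,0,0],[0.78,1.4,-2.4,0,0,0,0],[0.78,0,0,3.5,0,0,0],[0.78,0,0,3.5,0,0,0],[0.78,0,0,3,0,0,0],[0.78,0,0,0,0,0,0]])

```text
clock: 12.85
position: [496.6, 333.6, 127.5]
ee_rot: [0.998, -0.062, -0.004, 0.002]
contact_force: [0.2, -0.6, -0.1]
gripper_width: 66.8
```

```bash
python3 - <<'E'
from h import *
A=tool(-7,0);s=read_state();print(s['position'],s['joints'].round(2));delta([498,335.5,40],A)
g=snap('scene');x=cv2.resize(g['image'][90:180,330:450],(800,600),interpolation=2);cv2.imwrite('pics/ov.png',x[...,::-1])
E
```

```text
[496.60550237 333.62681267 127.50761592] [ 0.86  0.45 -0.2  -0.01 -0.93  0.59]
shift cm (start tool axes) [ 0.18 -0.24  8.75] turn deg [ 0.22  0.43 -0.08]
```

View pics/ov.png

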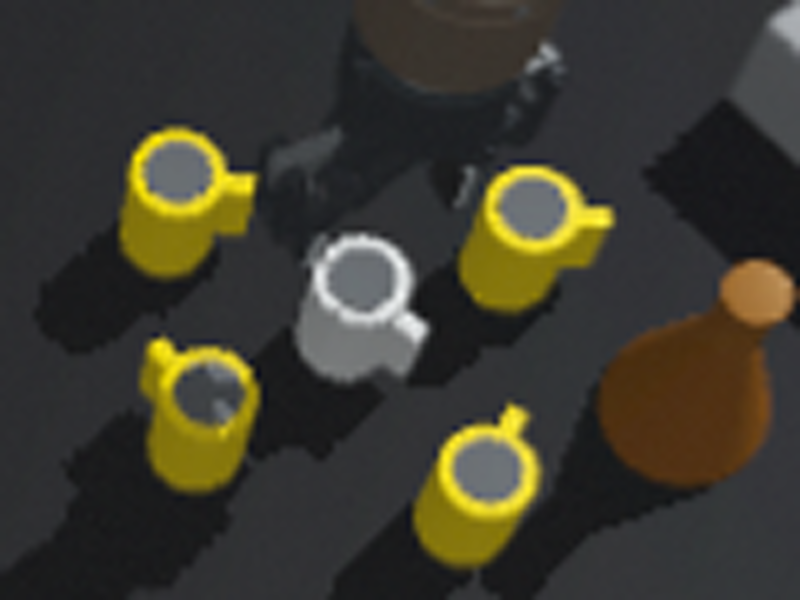

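```bash
python3 - <<'E'
from h import *
g=snap('scene');C=lambda p:((p-[330,90])/.15).round()
for q in([496.6,333.6,116.5],[496.6,333.6+40,116.5],[496.6,333.6-40,116.5],[498,335.5,64]): print(C(proj(g,q)))
print(onz(g,330+362*.15-.4,90+279*.15-.4,64))
E
```

```text
[372. 226.]
[443. 186.]
[301. 267.]
[359. 279.]
[497.2 336.4  64. ]
```

The cell's top is at crop (362,279), which gives (497,336) and agrees with the earlier estimates. The fingers straddle it with no yellow piece under them. Descending.

servo_tool(rows=[[0.78,0.1,-0.1,1.5,0,0.4,0],[0.78,0,-0.1,1.5,0,0,0],[0.78,0,0,1.5,0,0,0],[0.78,0,0,1.5,0,0,0],[0.78,0,0,1.5,0,0,0],[0.78,0,0,1.2,0,0,0],[0.78,0,0,0,0,0,0]])

```text
clock: 13.65
position: [500.5, 338.7, 45.0]
ee_rot: [0.998, -0.06, 0.003, -0.002]
contact_force: [0.3, -0.6, 0.1]
gripper_width: 66.3
```

servo_tool(rows=[[0.3,0,0,0,0,0,0],[0.3,0,0,0,0,0,0],[0.3,0,0,0,0,0,0],[0.3,0,0,0,0,0,0],[0.3,0,0,0,0,0,0]])

```text
clock: 14.15
position: [501.4, 339.7, 46.7]
ee_rot: [0.998, -0.06, 0.004, -0.003]
contact_force: [-0.1, 0.3, 6.2]
gripper_width: 46.3
```

servo_tool(rows=[[0.3,0,0,-1,0,0,0],[0.3,0,0,-2,0,0,0],[0.3,0,0,-3,0,0,0],[0.3,0,0,-3,0,0,0],[0.3,0,0,-3,0,0,0],[0.3,0,0,-3,0,0,0],[0.3,0,0,0,0,0,0],[0.3,0,0,0,0,0,0]])

```text
clock: 14.95
position: [498.9, 338.3, 195.1]
ee_rot: [0.998, -0.06, 0.003, -0.002]
contact_force: [-0.1, 0.1, -2.0]
gripper_width: 46.5
```

```bash
python3 - <<'E'
from h import *
s=read_state();print(s['position'],s['joints'].round(2),s['contact_force'],R.from_quat(s['ee_rot']).as_matrix()[:,2])
A=tool(-7-164.7,0);p=np.array([470,-78,200.]);delta(p,A)
E
```

```text
[498.90783878 338.33132845 195.06077243] [ 0.87  0.38 -0.12  0.   -1.06  0.58] [-0.12609808  0.12765674 -2.03752812] [ 0.00608549  0.00420913 -0.99997262]
shift cm (start tool axes) [ 2.14 41.68 -0.69] turn deg [ -0.51   0.34 164.79]
```

servo_tool(rows=[[0.3,0.2,4,0,0,0,0],[0.3,0.2,4,0,0,0,0],[0.3,0.2,4,0,0,0,0],[0.3,0.2,4,0,0,0,0],[0.3,0.2,4,0,0,0,0],[0.3,0.2,4,0,0,0,0],[0.3,0.2,4,0,0,0,0],[0.3,0.2,4,0,0,0,0],[0.3,0.2,4,0,0,0,0],[0.3,0.2,4,0,0,0,0],[0.3,0.1,1.7,-0.7,0,0,0]])

```text
clock: 16.05
position: [467.4, -80.6, 197.7]
ee_rot: [0.998, -0.062, -0.0, -0.001]
contact_force: [-0.1, 0.2, -1.6]
gripper_width: 46.3
```

servo_tool(rows=[[0.3,0,0,0,0,0,8.2],[0.3,0,0,0,0,0,8.2],[0.3,0,0,0,0,0,8.2],[0.3,0,0,0,0,0,8.2],[0.3,0,0,0,0,0,8.2],[0.3,0,0,0,0,0,8.2],[0.3,0,0,0,0,0,8.2],[0.3,0,0,0,0,0,8.2],[0.3,0,0,0,0,0,8.2],[0.3,0,0,0,0,0,8.2]])

```text
clock: 17.05
position: [468.9, -78.1, 198.4]
ee_rot: [0.712, -0.702, -0.0, -0.002]
contact_force: [-0.2, 0.0, -1.3]
gripper_width: 46.5
```

servo_tool(rows=[[0.3,0,0,0,0,0,8.2],[0.3,0,0,0,0,0,8.2],[0.3,0,0,0,0,0,8.2],[0.3,0,0,0,0,0,8.2],[0.3,0,0,0,0,0,8.2],[0.3,0,0,0,0,0,8.2],[0.3,0,0,0,0,0,8.2],[0.3,0,0,0,0,0,8.2],[0.3,0,0,0,0,0,8.2],[0.3,0,0,0,0,0,8.2],[0.3,0,0,0,0,0,0]])

```text
clock: 18.15
position: [469.0, -78.1, 198.7]
ee_rot: [-0.079, 0.997, 0.001, 0.001]
contact_force: [0.3, -0.4, -2.0]
gripper_width: 46.3
```

```bash
python3 - <<'E'
from h import *
s=read_state();print(s['position'],s['joints'].round(2));M=R.from_quat(s['ee_rot']).as_matrix();print(M.round(3))
s2=snap('scene');t=snap('top');p=s['position']
for n,g in(('s',s2),('t',t)):
    u=proj(g,p).astype(int);print(n,u);x0,y0=max(u[0]-50,0),max(u[1]-37,0);print(x0,y0)
    c=cv2.resize(g['image'][y0:y0+75,x0:x0+100],(400,300),interpolation=2)
    im=c if n=='s' else np.hstack([im,c])
cv2.imwrite('pics/held.png',im[...,::-1])
E
```

```text
[469.00884793 -78.13011805 198.66175199] [ 0.18  0.17 -0.41 -0.   -0.99 -1.59]
[[-0.987 -0.158  0.003]
 [-0.158  0.987  0.003]
 [-0.003  0.003 -1.   ]]
s [262 170]
212 133
t [364 249]
314 212
```

View pics/held.png

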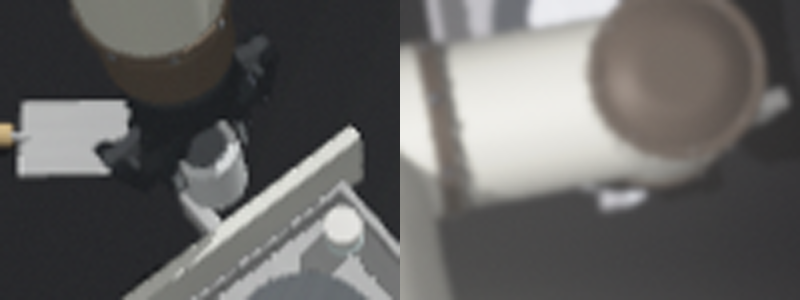

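The picture is ambiguous: in the top crop the bright bit at (620,198) fits the lug pointing at the robot, and in the scene crop the bit at (205,212) may be a pad or the lug. I'll enlarge it.

```bash
python3 - <<'E'
from h import *
s=read_state();g=snap('scene');t=snap('top')
a=cv2.resize(g['image'][148:200,236:288],(400,400),interpolation=2);b=cv2.resize(t['image'][235:287,344:396],(400,400),interpolation=2)
im=(255*(np.hstack([a,b])/255.)**.5).astype(np.uint8);cv2.imwrite('pics/held2.png',im[...,::-1])
p=s['position'];foot=p+[0,0,-46]
for n,G,o in(('s',g,[236,148]),('t',t,[344,235])):
    C=lambda q:((proj(G,q)-o)*400/52).round()
    h=np.radians(-146);l=np.array([np.cos(h),np.sin(h),0])
    f=np.array([.158,-.987,0])
    print(n,'top',C(foot+[0,0,64]),'lug top/bot',C(foot+39*l+[0,0,58]),C(foot+39*l+[0,0,14]),'tips',C(p+30*f+[0,0,-11]),C(p-30*f+[0,0,-11]))
E
```

```text
s top [202. 157.] lug top/bot [107. 121.] [125. 166.] tips [146. 236.] [275. 138.]
t top [162. 103.] lug top/bot [229. 203.] [215. 215.] tips [242.  98.] [ 65. 128.]
```

View pics/held2.png

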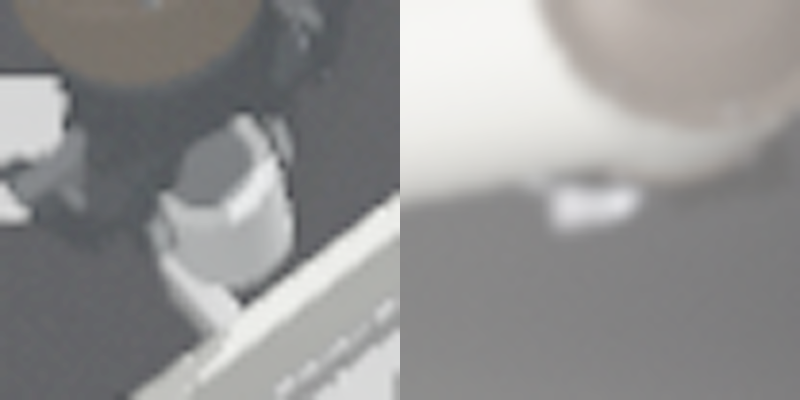

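The lower-left bright piece is the drawer's handle tab, and the one at (170,215) on the top side is the tab too, with the lug beside it. The cell hangs upright, and its foot is about where the tool pose puts it. Now I'll move over the disc.

```bash
python3 - <<'E'
from h import *
delta([586,-75.5,130],tool(-171.3,0))
E
```

```text
shift cm (start tool axes) [-11.47  -1.62   7.03] turn deg [0.13 0.31 0.53]
```

servo_tool(rows=[[0.3,-2.3,-0.32,0,0.1,0.3,0],[0.3,-2.3,-0.32,0,0,0,0.5],[0.3,-2.3,-0.32,0,0,0,0],[0.3,-2.3,-0.33,0,0,0,0],[0.3,-2.3,-0.33,0,0,0,0],[0.3,0,0,2,0,0,0],[0.3,0,0,2,0,0,0],[0.3,0,0,1.5,0,0,0],[0.3,0,0,1.5,0,0,0],[0.3,0,0,0,0,0,0],[0.3,0,0,0,0,0,0]])

```text
clock: 19.45
position: [586.6, -76.5, 130.7]
ee_rot: [-0.076, 0.997, 0.0, 0.001]
contact_force: [0.0, -1.4, -2.0]
gripper_width: 46.2
```

```bash
python3 - <<'E'
from h import *
s=read_state();print(s['joints'].round(2),s['contact_force']);delta([586,-75.5,91],tool(-171.3,0))
E
```

```text
[ 0.14  0.43 -0.23 -0.   -0.91 -1.56] [ 0.03093062 -1.36248426 -1.95034315]
shift cm (start tool axes) [0.05 0.11 3.97] turn deg [ 0.    0.07 -0.02]
```

servo_tool(rows=[[0.3,0,0.1,1,0,0,0],[0.3,0,0,1,0,0,0],[0.3,0,0,0.8,0,0,0],[0.3,0,0,0.6,0,0,0],[0.3,0,0,0.3,0,0,0],[0.3,0,0,0,0,0,0],[0.3,0,0,0,0,0,0]])

```text
clock: 20.15
position: [586.7, -75.4, 93.9]
ee_rot: [-0.075, 0.997, 0.0, 0.001]
contact_force: [0.1, -0.1, -2.2]
gripper_width: 46.0
```

servo_tool(rows=[[0.3,0,0,0.2,0,0,0],[0.3,0,0,0,0,0,0]])

```text
clock: 20.35
position: [586.4, -75.4, 91.7]
ee_rot: [-0.075, 0.997, 0.0, 0.001]
contact_force: [-0.4, -0.4, -1.7]
gripper_width: 46.4
```

servo_tool(rows=[[0.3,0,0,0.15,0,0,0],[0.3,0,0,0,0,0,0]])

```text
clock: 20.55
position: [586.8, -75.4, 90.7]
ee_rot: [-0.075, 0.997, 0.0, 0.001]
contact_force: [-0.8, -0.2, 1.4]
gripper_width: 46.3
```

servo_tool(rows=[[0.3,0,0,0.15,0,0,0],[0.3,0,0,0,0,0,0]])

```text
clock: 20.75
position: [587.5, -75.3, 90.6]
ee_rot: [-0.076, 0.997, -0.0, 0.002]
contact_force: [-1.7, 2.0, 7.0]
gripper_width: 46.1
```

servo_tool(rows=[[0.75,0,0,0,0,0,0],[0.75,0,0,0,0,0,0],[0.75,0,0,0,0,0,0],[0.75,0,0,-1,0,0,0],[0.75,0,0,-2,0,0,0],[0.75,0,0,-3,0,0,0],[0.75,0,0,-4,0,0,0],[0.75,0,0,-3,0,0,0]])

```text
clock: 21.55
position: [586.8, -75.7, 221.9]
ee_rot: [-0.075, 0.997, -0.0, 0.002]
contact_force: [0.1, -0.0, 0.6]
gripper_width: 63.7
```

servo_tool(rows=[[0.75,3.2,2.5,0,0,0,0],[0.75,3.2,2.5,0,0,0,0],[0.75,2,3.5,0,0,0,0],[0.75,1,4,0,0,0,0],[0.75,1,4,0,0,0,0],[0.75,1,4,0,0,0,0],[0.75,1,4,0,0,0,0],[0.75,1,4,0,0,0,0],[0.75,0,0,0,0,0,0]])

```text
clock: 22.45
position: [410.1, 189.6, 219.6]
ee_rot: [-0.078, 0.997, 0.001, 0.002]
contact_force: [0.0, -0.6, -1.2]
gripper_width: 64.4
```

```bash
python3 - <<'E'
from h import *
s=snap('scene');t=snap('top')
a=cv2.resize(s['image'][185:260,230:330],(800,600),interpolation=2)
b=cv2.resize(t['image'][175:250,310:410],(800,600),interpolation=2)
im=np.vstack([cv2.resize(s['image'][185:260,220:320],(400,300),interpolation=2),cv2.resize(t['image'][175:250,310:410],(400,300),interpolation=2)])
cv2.imwrite('pics/pl.png',cv2.cvtColor(im,cv2.COLOR_RGB2BGR))
E
```

```text
(no output)
```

View pics/pl.png

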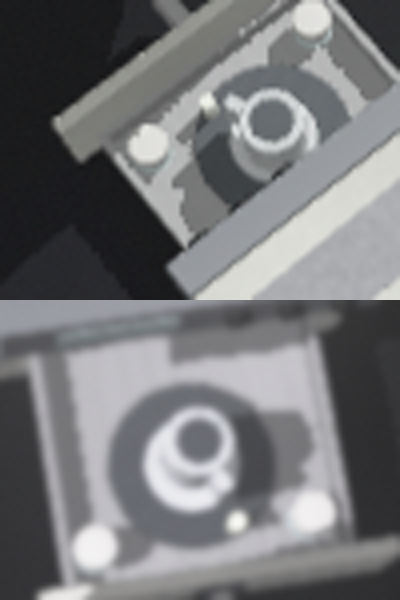

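The cell stands on the disc with its lug towards the post. Top crop: cell rim centre (201,442), lug end (222,487), post (237,521). Scene crop: (273,120), (233,103), (208,101). Now the numbers.

```bash
python3 - <<'E'
from h import *
s=snap('scene');t=snap('top')
S=lambda x,y:(220+x/4-.4,185+y/4-.4);T=lambda x,y:(310+x/4-.4,175+(y-300)/4-.4)
for g,f,c,l,p in((s,S,(273,120),(233,103),(208,101)),(t,T,(201,442),(222,487),(237,521))):
    c=onz(g,*f(*c),108);l=onz(g,*f(*l),102);p=onz(g,*f(*p),66);d=np.array([585.2,-75.3,44])
    a=lambda q,r:np.degrees(np.arctan2(q[1]-r[1],q[0]-r[0])).round(1)
    print('cell',c,'off disc',(c-d)[:2],'lug',l,np.hypot(*(l-c)[:2]).round(1),a(l,c),'post',p,np.hypot(*(p-d)[:2]).round(1),a(p,d))
# disc rim visible: disc/dark turntable ellipse in top view for centre check
print('handle check turntable ctr',onz(t,*T(193,466),40), onz(t,*T(193,466),44))
print('disc visible left edge/bottom edge z44',onz(t,*T(144,463),44),onz(t,*T(190,514),44))
E
```

```text
cell [590.5 -74.2 108. ] off disc [5.3 1.1] lug [562.2 -92.5 102. ] 33.7 -147.1 post [ 540.3 -105.4   66. ] 54.1 -146.2
cell [589.  -77.1 108. ] off disc [ 3.8 -1.8] lug [558.2 -91.5 102. ] 34.0 -154.9 post [ 539.7 -105.2   66. ] 54.4 -146.7
handle check turntable ctr [584.6 -76.9  40. ] [583.9 -76.6  44. ]
disc visible left edge/bottom edge z44 [586.4 -40.9  44. ] [548.5 -73.6  44. ]
```

The cell is about 4–5 mm from the disc's centre (limit 10). The lug heading is -147 to -155° against the post's -146.5° (limit 11° apart). The post and turntable sit where they did before, so the drawer is still fully out. The jars stand and the arm is clear, so I'm handing in.

```bash
python3 -c "
from h import *
t=snap('top');print(read_state()['clock'])
m=(t['image'][235:275,435:475].min(2)>110).astype(np.uint8);n,l,st,ce=cv2.connectedComponentsWithStats(m);print('can px',ce[1:]+[435,235],st[1:,4])
print(job_done())"
```

```text
22.7
can px [[450.07692308 254.97948718]] [195]
the job is handed in; nothing more can be done
None
```

I pulled the drawer out to its stop and placed the sample cell on the turntable's raised disc with its lug towards the post. I then let go and handed in at 22.7 s; no verdict was reported.

**Last checks, both cameras:**
- **Drawer:** it met its stop after about 181 mm of travel. The post read within 1 mm of its earlier position after the placing, so the drawer is still out.
- **Centring:** the cell is about 4–5.5 mm from the disc's centre (limit 10 mm). I judged this good enough and did not regrip to correct it.
- **Lug direction:** the two views disagree. The scene camera gives -147° and the top camera -155°, against the post at about -146.5°. That is 1° to 8° off, within the limit of about 11°.
- **Upright and jars:** the cell and both jars look upright in the last picture; I did not measure their tilt.
- **Can:** it was never touched and still showed in its place in the last top picture; I did not compute its shift.
- **Arm:** it was parked clear of everything at hand-in.

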